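# Raise the torque setting by four clicks

### The job

Raise the screwdriver controller's torque setting: with a fingertip, push the lug of the big click-stop dial round clockwise (seen from above) by exactly four clicks from where it stands, without ever running on past the fourth click, and leave it resting in that click. Only push the lug from one side, do not pinch it, and leave the things standing around the controller where they are; finish with the hand clear of everything.

Things in the scene. Friction and masses are not known exactly. Their poses are not given: they have to be found in the camera images.
- dial (a joint): dial angle, rad: 0 at the start wherever the lug points, growing clockwise seen from above. One click each 0.349 rad (18 a turn); it rests only on whole clicks (within 0.02). Midway it tips over and snaps on to the next click, ahead of the finger; before that it springs back if let go. A click takes 0.1 to 0.2 N m, 3 to 6 N at the lug. Stops: 3 clicks back, 9 on, so it can go too far
- dial_center (a point): on the dial's vertical axis, level with its flat top, 86 mm above the bench. Black disc 110 mm in diameter facing up, with one lug, on an aluminium collar 140 mm in diameter with 18 black ticks, one per click (the lug lines up with a tick when at rest). x points from the axis to the lug and turns with the dial; z is up
- lug (a point): centre of the grey finger lug on the dial, 36 mm from the axis, 11 mm above the dial's top. Upright bar 32 mm long radially (20 to 52 mm from the axis), 14 mm thick along the turning direction, 24 mm high above the dial's top, black line along its top. x points outward, z up, y to the counterclockwise side: push on its +y face, towards -y
- controller: grey box fixed to the bench, 190 x 210 x 68 mm (x, y, z), the dial in the middle of its top; origin at the centre of its underside on the bench
- driver: loose screwdriver lying on the bench beside the controller, about 200 mm long, under 40 mm high; leave alone
- parts_bin: loose open black bin 160 x 110 x 70 mm with grey plastic parts in it; origin at the centre of its underside; leave alone
- pen_cup: loose blue cup, 72 mm wide and 85 mm tall, with pens reaching up to 135 mm; origin at the centre of its underside; leave alone
- fitting: loose grey plastic cylinder 38 mm wide, 45 mm tall, standing; origin at the centre of its underside; leave alone

How it is judged:
By the outcome, as a careful person would: the job done as asked, in the order asked, and still so for the second after the job is handed in, with the robot touching nothing.
It also fails if it takes over 45 s, if anything falls off the work surface, if the arm or the gripper's body presses on something with over 40 N, if the wrist force passes 120 N, or if a joint passes its speed limit or range.

### The arm

A 6-joint arm with a two-finger parallel gripper is mounted at the origin on the work surface. World frame = base frame: x ahead of the robot, y to its left, z up, the work surface at z = 0. Lengths are in m, angles in rad, forces in N, time in s.
With the tool pointing down it reaches from about 0.2 to 0.875 m from the base axis. Payload 3.4 kg.
Tool frame: the origin (TCP) lies between the finger pads; the fingertips stand 25 mm ahead of it and the grasp point (between the pads) lies 6 mm ahead of it (r.nose_length is the z of the fingertips in the tool frame, in m); z points along the fingers, x is the direction in which the jaws open and shut, and the axes are right-handed (so a half turn about z gives the same grasp; the last joint's range is limited). The gripper opens to 94 mm and grips with 3 to 60 N. Pads are 16 mm wide; open, the fingers measure 119 mm over their backs; the gripper's body (75 mm by 177 mm) begins 78 mm behind the grasp point.
Start: joints at [1.197, 0.276, 1.505, -0, 1.361, -0.121], TCP at [0.144, 0.557, 0.203] pointing down, gripper open.
Joint ranges: [-2.89, 2.89], [-0.75, 2.08], [0.22, 2.7], [-1.18, 4.32], [0.11, 2.71], [-2.7, 2.7]. Speed limits (rad/s): [2.57, 2.57, 3.14, 3.14, 3.14, 3.14].

### API

Orientations are given as a unit quaternion [w, x, y, z].
In Python, from plant import r, gripper_to, inverse_kinematics, vision, models, telemetry gives the robot as it stands. Calls block until the motion is done:
- r.move_to(position, orientation): joint-space move of the TCP to a pose.
- r.move_l(position, rot=None, vel=0.15, guard=None): straight line of the TCP; rot=None keeps the orientation; vel is the mean speed in m/s. With guard (N) it stops when the force on the tool has changed by that much, and returns True; else False.
- r.movej(angles): joint-space move.
- gripper_to(opening, f_grip=None): finger opening in m; f_grip is the grip in N (None keeps the last); returns when the fingers have stopped.
- r.hold(seconds).
- inverse_kinematics(position, orientation): joint angles nearest the present ones, or None.
- vision.snapshot(name): name is "scene" or "top"; returns the picture (420x560x3 uint8, red, green, blue); there is no depth.
- vision.get_calibration(name): a dict with "fx", "fy", "cx", "cy" (pixels), "position" and "orientation" of the camera in the world. Camera axes: x right, y down, z forward; pixel columns grow to the right and rows downward; lengths in m; the calibration is good to about 2 mm. A picture is of the moment at which its call begins. get_calibration takes no time and is no camera call.
A pose or a line that the arm cannot do raises r.PlanningError and nothing moves.
- r.sign_off(): hands the job in, once; it reports no verdict.
Trained networks look in the newest picture that a camera, given by its name, has taken for a name from the list of things; names that differ only in an ending like _2 or _b are one class to them, and where a whole thing is asked for, a point or a joint stands for the part that bears it (a point fixed in the world has none). Each returns a list of dicts, best first, with "score" (0 to 1); they miss things now and then, are a little off and sometimes report something else, mostly with a low value. They report only what shows in the picture. A call takes as long as a camera call.
- models.boxes_of(thing, camera): "at" ([x, y, z] in m, in world coordinates, good to about 4 mm: the middle of the surface that is visible of it).
- models.regions_of(thing, camera): "pixels" (420x560 bool, what is visible of it).
- models.mark_of(thing, camera): "at" ([x, y, z] in m, in world coordinates, good to about 4 mm: a listed point, or the origin of a listed thing).
Readings, each from a call of its own:
- telemetry.current_t(): time.
- telemetry.current_joints(): joint angles.
- telemetry.current_dq(): joint speeds.
- telemetry.current_joint_efforts(): joint torques, N m.
- telemetry.current_ee_pos(): TCP position.
- telemetry.current_tool_rot(): TCP orientation.
- telemetry.current_wrist_force(): force on the tool from outside, world axes, zero at the start.
- telemetry.current_torque(): the same for the moment, N m.
- telemetry.current_opening(): finger opening in m.
Only numpy, scipy, OpenCV 4.12 (cv2) and the standard library are available. Lean on these libraries where they do the work, as an engineer would, in place of code of your own. Each camera call takes 0.05 s, during which the arm holds its last target. There are 200 camera calls.

## Working session

There is one attempt and no reset: what is moved stays moved. The work goes in short steps, each a Python script; the robot and the scene stay as the last script left them, time stands still between calls to the robot, and variables do not carry over. Pictures are saved under pics/ and viewed, on a budget of 10 in all, crops included, one or two more only if the job needs it, and the job is handed in when it is done.

```bash
ls; mkdir -p pics; python3 - <<'E'
from plant import r,vision,models,telemetry
import cv2,numpy as np
for c in("scene","top"):
    im=vision.snapshot(c); cv2.imwrite(f"pics/{c}0.png",im[:,:,::-1])
    k=vision.get_calibration(c); print(c,k)
    for n in("dial_center","lug","controller","driver","parts_bin","pen_cup","fitting"):
        print(n,[(np.round(d["at"],3).tolist(),round(d["score"],2)) for d in models.mark_of(n,c)[:2]])
print(telemetry.current_t(),r.nose_length,telemetry.current_tool_rot(),telemetry.current_ee_pos())
E
```

```text
pics
scene {'fx': 400.4633758804865, 'fy': 400.4633758804865, 'cx': 278.4985496572188, 'cy': 207.45437408604081, 'position': array([1.12147454, 0.44574658, 0.68963589]), 'orientation': array([-0.16840447,  0.39159758,  0.833799  , -0.35081406])}
dial_center [([0.587, -0.056, 0.085], 0.67)]
lug [([0.564, -0.082, 0.102], 0.9), ([0.799, -0.015, 0.005], 0.31)]
controller []
driver [([0.579, -0.275, -0.002], 0.84)]
parts_bin [([0.58, 0.194, 0.002], 0.63)]
pen_cup [([0.764, -0.136, -0.0], 0.79)]
fitting [([0.797, -0.01, 0.003], 0.63)]
top {'fx': 511.20853214384624, 'fy': 511.20853214384624, 'cx': 278.76748703688276, 'cy': 211.30635457565222, 'position': array([0.44606397, 0.07686141, 1.13329441]), 'orientation': array([ 0.05565679, -0.69948458,  0.70953823, -0.06464628])}
dial_center [([0.585, -0.061, 0.087], 0.72)]
lug [([0.565, -0.084, 0.094], 0.91)]
controller [([0.581, 0.192, 0.002], 0.52)]
driver [([0.58, -0.278, 0.002], 0.86)]
parts_bin [([0.583, 0.195, -0.002], 0.67)]
pen_cup [([0.764, -0.143, -0.001], 0.57)]
fitting [([0.802, -0.009, 0.004], 0.8)]
0.8 0.025 [-4.33642683e-05  7.90618368e-01  6.12309228e-01  5.57200591e-05] [0.14385093 0.55676761 0.20350483]
```

View pics/top0.png

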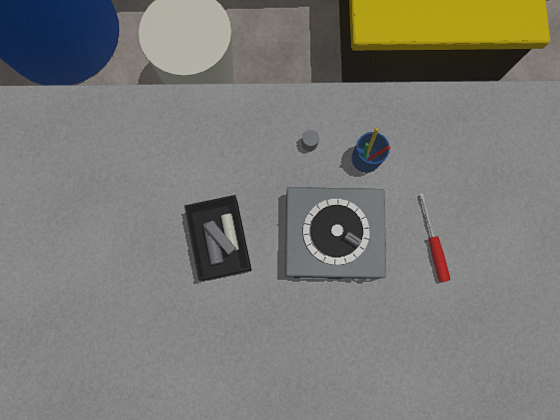

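View pics/scene0.png

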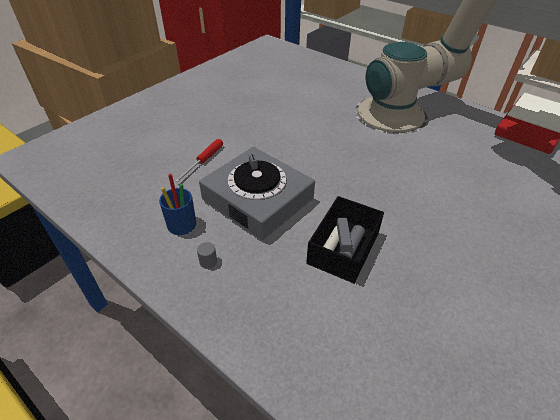

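The networks agree on the dial at about (0.586, -0.058) and the lug at about (0.565, -0.083), which matches the top view (dial at 337,231, lug at 353,240). The "controller" mark is actually the bin, so I'm ignoring it. Next I'll refine the centre and lug angle in a rectified view.

```bash
cat > h.py <<'E'
import numpy as np,cv2
from scipy.spatial.transform import Rotation as R
from plant import *
def rot(q): return R.from_quat(np.roll(q,-1)).as_matrix()
def rectify(im,cam,z,c,half=.09,mm=.0005):
    """top-down view of plane z about c; image right=-y, up=+x"""
    k=vision.get_calibration(cam); M=rot(k["orientation"]).T
    w=np.array([[c[0]+sx*half,c[1]-sy*half,z] for sx,sy in((1,-1),(1,1),(-1,1),(-1,-1))])
    p=(w-k["position"])@M.T; uv=np.c_[k["fx"]*p[:,0]/p[:,2]+k["cx"],k["fy"]*p[:,1]/p[:,2]+k["cy"]].astype(np.float32)
    n=int(2*half/mm); d=np.float32([[0,0],[n,0],[n,n],[0,n]])
    return cv2.warpPerspective(im,cv2.getPerspectiveTransform(uv,d),(n,n),flags=cv2.INTER_CUBIC)
E
python3 - <<'E'
from h import *
c=(.586,-.059); out=[]
for cam in("top","scene"):
    im=vision.snapshot(cam)
    g=rectify(im,cam,.086,c); gr=cv2.cvtColor(g,cv2.COLOR_RGB2GRAY)
    m=(gr>170).astype(np.uint8); m=cv2.morphologyEx(m,cv2.MORPH_CLOSE,np.ones((9,9)))
    for cn in sorted(cv2.findContours(m,cv2.RETR_CCOMP,cv2.CHAIN_APPROX_NONE)[0],key=len)[-3:]:
        e=cv2.fitEllipse(cn); print(cam,len(cn),"centre",c[0]-(e[0][1]-180)*.0005,c[1]-(e[0][0]-180)*.0005,"diam mm",np.array(e[1])*.5)
    g2=rectify(im,cam,.110,c)
    reg=models.regions_of("lug",cam)
    if reg:
        rg=rectify(reg[0]["pixels"].astype(np.uint8)*255,cam,.110,c)>127
        ys,xs=np.nonzero(rg); print("lug region", c[0]-(ys.mean()-180)*.0005,c[1]-(xs.mean()-180)*.0005)
        cs=cv2.minAreaRect(np.c_[xs,ys].astype(np.float32)); print(cs)
    out.append(g2)
o=np.hstack(out); cv2.imwrite("pics/rect.png",cv2.resize(o,(800,400))[:,:,::-1])
E
```

```text
top 130 centre 0.5855762023925781 -0.057210670471191404 diam mm [21.93863106 22.66173744]
top 677 centre 0.5844410018920898 -0.05534428405761718 diam mm [111.66040039 115.05738068]
top 826 centre 0.5835171432495116 -0.05555674743652343 diam mm [135.11080933 135.50018311]
lug region 0.5811835294117647 -0.05291959861591695
((167.40084838867188, 188.664306640625), (214.77244567871094, 212.15414428710938), 1.3639274835586548)
scene 125 centre 0.5848674697875976 -0.06029035186767578 diam mm [21.09047318 22.19888878]
scene 149 centre 0.5343242187499999 -0.03786269378662109 diam mm [ 6.97911882 35.91090775]
scene 726 centre 0.6014230804443359 -0.04694557189941406 diam mm [117.75508118 123.77767944]
lug region 0.6104758086952123 -0.037357001947444284
((132.67501831054688, 138.01202392578125), (248.5743408203125, 219.6691131591797), 79.19176483154297)
```

View pics/rect.png

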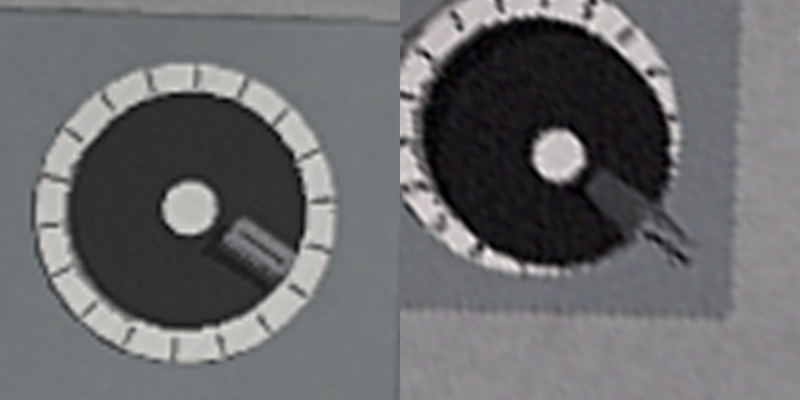

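The lug's tick is at about -125° (world), and the dial centre is at about (0.585, -0.058). The four clicks therefore sweep -125° to -205°. I'll push with the closed fingertips, turning the tool with the lug and logging tangential force.

```bash
cat >> h.py <<'E'
C=np.array([.585,-.058]); A0=-125.
def pose(a,z=.118,gap=0.):
    """finger flat on lug's +y face when lug is at a degrees past the start, clockwise"""
    t=np.radians(A0-a); u=np.array([np.cos(t),np.sin(t)]); v=np.array([-u[1],u[0]])
    p=C+.036*u+(.015+gap)*v
    q=R.from_euler("z",t+np.pi)*R.from_euler("x",np.pi)
    return np.r_[p,z],np.roll(q.as_quat(),1),v
def sweep(a,b,step,vel=.02):
    for x in np.arange(a,b+1e-6,step):
        p,q,v=pose(x); r.move_l(p,q,vel=vel)
        print(f"{x:.1f} t{telemetry.current_t():.2f} Ft {telemetry.current_wrist_force()[:2]@v:.2f}",end=" | ")
E
python3 - <<'E'
from h import *
gripper_to(0.0)
p,q,v=pose(-25,z=.2); r.move_to(p,q)
p,q,v=pose(-25); print("guard",r.move_l(p,q,vel=.1,guard=6))
print(telemetry.current_t(),telemetry.current_joints(),telemetry.current_wrist_force(),telemetry.current_opening())
sweep(-20,-8,4); sweep(-6,6,2)
cv2.imwrite("pics/a.png",np.hstack([rectify(vision.snapshot(c),c,.11,C,half=.1,mm=.0005) for c in("top","scene")])[:,:,::-1])
E
```

```text
guard False
6.175 [-2.76105226e-01  3.71795482e-01  1.57964183e+00 -4.96480273e-06
  1.18884799e+00 -1.67238847e+00] [0.03919013 0.3295639  0.52290489] 0.0002318342807979051
-20.0 t6.49 Ft 0.62 | -16.0 t6.78 Ft -1.03 | -12.0 t7.06 Ft 0.46 | -8.0 t7.34 Ft -1.07 | -6.0 t7.59 Ft 0.22 | -4.0 t7.84 Ft -0.98 | -2.0 t8.09 Ft 1.35 | 0.0 t8.34 Ft 0.26 | 2.0 t8.59 Ft -0.63 | 4.0 t8.84 Ft -0.72 | 6.0 t9.09 Ft -0.58 |
```

View pics/a.png

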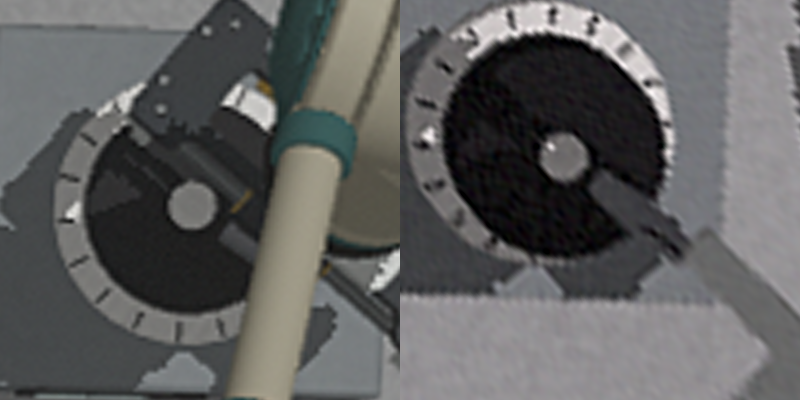

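The noise is about 1 N. There's no contact yet, and the scene view shows the lug at its original place. I'll carry on with averaged forces.

```bash
cat >> h.py <<'E'
def ft(v,n=6):
    s=[]
    for _ in range(n): r.hold(.02); s.append(telemetry.current_wrist_force()[:2]@v)
    return np.mean(s)
def sweep(a,b,step,vel=.02):
    for x in np.arange(a,b+1e-6,step):
        p,q,v=pose(x); r.move_l(p,q,vel=vel)
        e=telemetry.current_ee_pos()
        print(f"{x:.1f} t{telemetry.current_t():.2f} Ft {ft(v):.2f} err {np.round((e-p)[:2]@v*1e3,1)}",end=" | ")
E
python3 - <<'E'
from h import *
sweep(8,16,2)
cv2.imwrite("pics/b.png",cv2.resize(vision.snapshot("scene")[110:260,180:330],(600,600),interpolation=cv2.INTER_CUBIC)[:,:,::-1])
E
```

```text
8.0 t9.44 Ft 0.03 err -0.0 | 10.0 t9.79 Ft 0.03 err 0.0 | 12.0 t10.14 Ft -0.09 err -0.0 | 14.0 t10.49 Ft -0.26 err -0.0 | 16.0 t10.84 Ft -0.22 err -0.0 |
```

View pics/b.png

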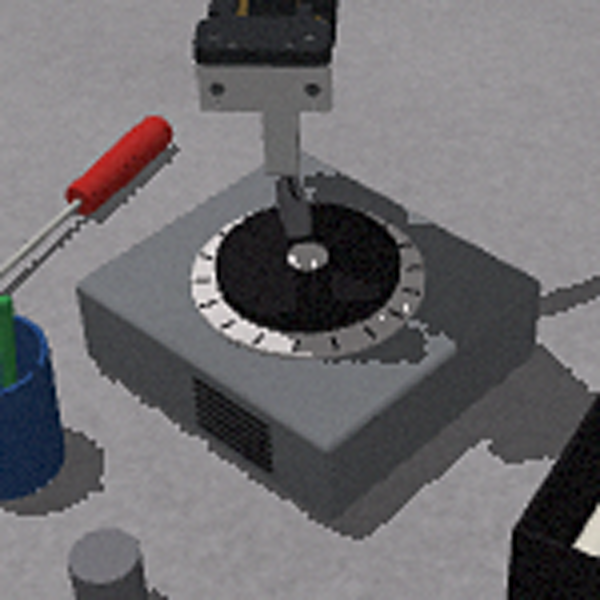

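```bash
python3 - <<'E'
from h import *
print(telemetry.current_ee_pos(),telemetry.current_tool_rot(),pose(16)[0])
e=telemetry.current_ee_pos(); tip=e-[0,0,.025]
cam="scene";k=vision.get_calibration(cam); M=rot(k["orientation"]).T
im=vision.snapshot(cam); big=cv2.resize(im[130:200,210:310],(800,560),interpolation=cv2.INTER_CUBIC)
def pr(w):
    p=M@(np.array(w)-k["position"]); u=k["fx"]*p[0]/p[2]+k["cx"],k["fy"]*p[1]/p[2]+k["cy"]
    return int((u[0]-210)*8),int((u[1]-130)*8)
cv2.circle(big,pr(tip),5,(255,0,0),-1); cv2.circle(big,pr(e),5,(255,120,0),-1)
cv2.circle(big,pr([*C,.086]),5,(255,0,255),-1)
for i,col in((0,(0,255,0)),(1,(0,255,255)),(-1,(255,255,0))):
    t=np.radians(A0-20*i);u=np.array([np.cos(t),np.sin(t)])
    a,b=[pr([*(C+s*u),.110]) for s in(.02,.052)]; cv2.line(big,a,b,col,2)
cv2.imwrite("pics/c.png",big[:,:,::-1])
for c in("top","scene"):
    vision.snapshot(c)
    for f in(models.mark_of,models.boxes_of): print(c,[(np.round(d["at"],3).tolist(),round(d["score"],2)) for d in f("lug",c)[:3]])
E
```

```text
[ 0.56651754 -0.09234091  0.11799716] [8.76113536e-06 9.42543237e-01 3.34084190e-01 1.98191339e-05] [ 0.56646255 -0.09231272  0.118     ]
top [([0.565, -0.086, 0.097], 0.89)]
top [([0.578, -0.041, 0.083], 0.95)]
scene [([0.564, -0.081, 0.099], 0.98)]
scene [([0.594, -0.05, 0.087], 0.57)]
```

View pics/c.png

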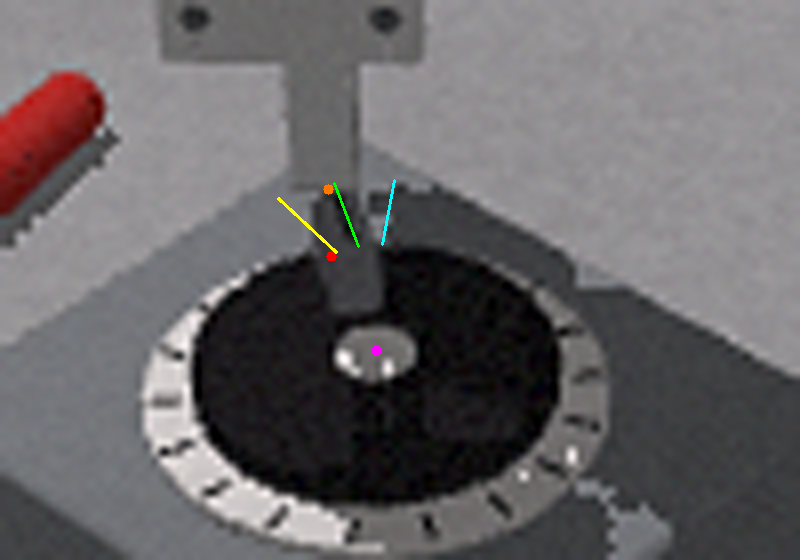

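```bash
python3 - <<'E'
from h import *
f=lambda im:cv2.resize(im[140:185,230:280],(400,360),interpolation=cv2.INTER_CUBIC)
a=cv2.imread("pics/scene0.png"); b=vision.snapshot("scene")[:,:,::-1]
cv2.imwrite("pics/d.png",np.hstack([f(a),f(b)]))
E
```

```text
(no output)
```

View pics/d.png

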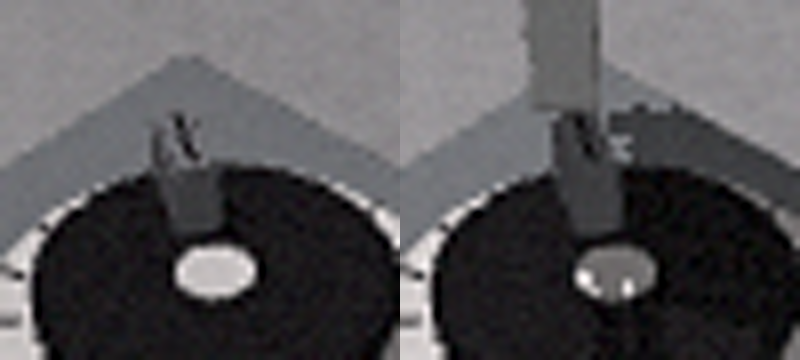

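The lug hasn't moved and I read no force, yet by the numbers the finger should overlap it. I'll lift off to look at the actual fingertip, then touch down gently on free dial top to check its height.

```bash
python3 - <<'E'
from h import *
p,q,v=pose(16,z=.19); r.move_l(p,q,vel=.15)
k=vision.get_calibration("scene"); M=rot(k["orientation"]).T
def pr(w):
    p=M@(np.array(w)-k["position"]); return k["fx"]*p[0]/p[2]+k["cx"],k["fy"]*p[1]/p[2]+k["cy"]
e=telemetry.current_ee_pos(); im=vision.snapshot("scene")
print("tcp",pr(e),"tip",pr(e-[0,0,.025]))
cv2.imwrite("pics/e.png",cv2.resize(im[80:190,190:330],(784,616)[:2],interpolation=cv2.INTER_CUBIC)[:600,:,::-1])
p,q,v=pose(-25,z=.15); r.move_l(p,q,vel=.15)
p,q,v=pose(-25,z=.118); r.move_l(p,q,vel=.1)
print("touch",r.move_l(pose(-25,z=.106)[0],q,vel=.02,guard=4),telemetry.current_ee_pos(),telemetry.current_wrist_force(),telemetry.current_t())
r.move_l(pose(-25,z=.118)[0],q,vel=.05)
E
```

```text
tcp (np.float64(249.94228042061175), np.float64(127.87740618369403)) tip (np.float64(250.41789475855367), np.float64(137.2012378645695))
touch False [ 0.59354821 -0.09605516  0.10596802] [-0.31069065  0.29667735  0.51707026] 14.1583
```

View pics/e.png

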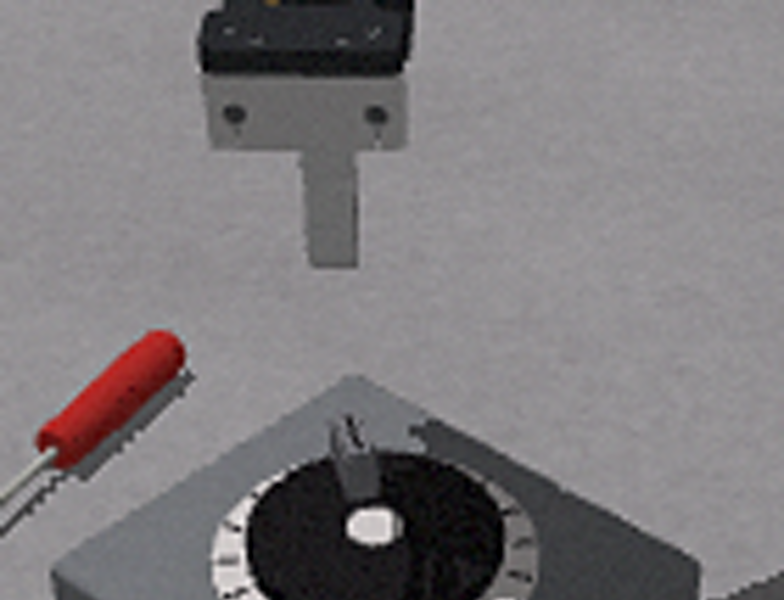

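The raised view shows the fingertip at (249.5, 128), which is where the TCP projects. The tip should have been at row 137, so the fingertips really sit about 25 mm higher than stated, and the finger passed over the lug. Touching down at TCP z = 0.106 without contact agrees. I'll find the real height by a guarded touch and then push.

```bash
python3 - <<'E'
from h import *
_,q,v=pose(-25); r.move_l(pose(-25,z=.098)[0],q,vel=.05)
hit=r.move_l(pose(-25,z=.080)[0],q,vel=.015,guard=4)
z=telemetry.current_ee_pos()[2]; print("touch",hit,z,telemetry.current_wrist_force())
Z=z+.008; r.move_l(pose(-25,z=Z)[0],q,vel=.05)
print(telemetry.current_t(),Z)
E
```

```text
touch True 0.08421484224978304 [0.20816579 0.16769577 4.7464503 ]
16.3 0.09221484224978305
```

Touch confirmed: the dial top is met at TCP z ≈ 0.085, so the fingertip is effectively at the TCP. Now pushing with TCP z = 0.093.

```bash
cat >> h.py <<'E'
def sweep(a,b,step,vel=.03,n=3):
    for x in np.arange(a,b+1e-6,step):
        p,q,v=pose(x,z=.093); r.move_l(p,q,vel=vel)
        print(f"{x:.1f} t{telemetry.current_t():.2f} Ft {ft(v,n):.2f}",end=" | ")
E
python3 - <<'E'
from h import *
p,q,v=pose(-8,z=.093); r.move_l(p,q,vel=.04,guard=6)
sweep(-6,16,2)
cv2.imwrite("pics/f.png",cv2.resize(vision.snapshot("scene")[130:200,210:310],(800,560),interpolation=cv2.INTER_CUBIC)[:,:,::-1])
print([(np.round(d["at"],3).tolist(),round(d["score"],2)) for d in models.mark_of("lug","scene")[:2]])
E
```

```text
-6.0 t17.00 Ft 0.22 | -4.0 t17.30 Ft 0.15 | -2.0 t17.60 Ft 1.66 | 0.0 t17.90 Ft 4.25 | 2.0 t18.20 Ft 4.78 | 4.0 t18.50 Ft 5.00 | 6.0 t18.80 Ft 1.31 | 8.0 t19.10 Ft -0.20 | 10.0 t19.40 Ft 0.64 | 12.0 t19.70 Ft -0.25 | 14.0 t20.00 Ft -0.43 | 16.0 t20.30 Ft 0.07 | [([0.555, -0.073, 0.1], 0.58)]
```

View pics/f.png

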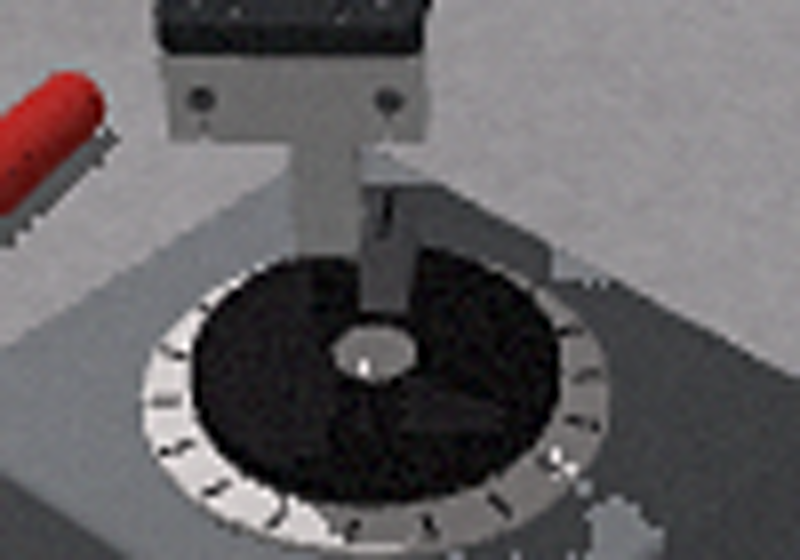

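One click is done: contact at α≈-3°, snap at ≈5–6°, and the lug is now ahead of the finger in the picture. The next snaps should come near 25°, 45° and 65°.

```bash
python3 - <<'E'
from h import *
sweep(18.5,51,2.5)
vision.snapshot("scene")
print([(np.round(d["at"],3).tolist(),round(d["score"],2)) for d in models.mark_of("lug","scene")[:2]])
E
```

```text
18.5 t20.70 Ft 1.05 | 21.0 t21.00 Ft 3.53 | 23.5 t21.30 Ft 4.62 | 26.0 t21.60 Ft 1.82 | 28.5 t21.90 Ft 0.25 | 31.0 t22.20 Ft -0.17 | 33.5 t22.50 Ft 0.30 | 36.0 t22.80 Ft -0.12 | 38.5 t23.10 Ft 0.56 | 41.0 t23.40 Ft 2.53 | 43.5 t23.70 Ft 4.22 | 46.0 t24.00 Ft 4.14 | 48.5 t24.30 Ft -0.01 | 51.0 t24.60 Ft 0.24 | [([0.55, -0.048, 0.101], 0.79), ([0.586, -0.056, 0.085], 0.32)]
```

Three snaps so far (about 6°, 26° and 47°), and the lug mark moved by the matching amount. Now the fourth, stopping as soon as the force drops.

```bash
python3 - <<'E'
from h import *
sweep(54,60,2); pk=0
for x in np.arange(61,73,1.):
    p,q,v=pose(x,z=.093); r.move_l(p,q,vel=.03); f=ft(v,4); pk=max(pk,f); print(x,round(f,2),end=" | ")
    if pk>3 and f<1: break
e=telemetry.current_ee_pos(); b=pose(x-10,z=.093)
r.move_l(b[0],b[1],vel=.05); r.move_l(np.r_[b[0][:2],.2],b[1],vel=.15)
r.move_l([.33,.05,.22],b[1],vel=.25)
print(telemetry.current_t(),telemetry.current_wrist_force())
ims=[]
for c in("top","scene"):
    im=vision.snapshot(c); ims.append(rectify(im,c,.11,C,half=.1))
    print(c,[(n,[(np.round(d["at"],3).tolist(),round(d["score"],2)) for d in models.mark_of(n,c)[:1]]) for n in("lug","fitting","pen_cup","driver","parts_bin")])
cv2.imwrite("pics/g.png",np.hstack(ims)[:,:,::-1])
E
```

```text
54.0 t25.00 Ft 0.26 | 56.0 t25.30 Ft -0.38 | 58.0 t25.60 Ft -0.19 | 60.0 t25.90 Ft 0.93 | 61.0 2.37 | 62.0 3.12 | 63.0 4.04 | 64.0 4.5 | 65.0 4.97 | 66.0 4.32 | 67.0 0.54 | 30.5083 [-0.18879302  0.42840783 -0.29039927]
top [('lug', [([0.552, -0.04, 0.096], 0.95)]), ('fitting', [([0.803, -0.01, 0.004], 0.8)]), ('pen_cup', [([0.762, -0.141, 0.0], 0.82)]), ('driver', [([0.578, -0.277, 0.0], 0.6)]), ('parts_bin', [([0.584, 0.196, 0.0], 0.65)])]
scene [('lug', [([0.552, -0.04, 0.097], 0.56)]), ('fitting', [([0.799, -0.009, 0.002], 0.78)]), ('pen_cup', [([0.762, -0.14, 0.0], 0.9)]), ('driver', [([0.579, -0.276, -0.002], 0.61)]), ('parts_bin', [([0.576, 0.19, -0.002], 0.74)])]
```

View pics/g.png

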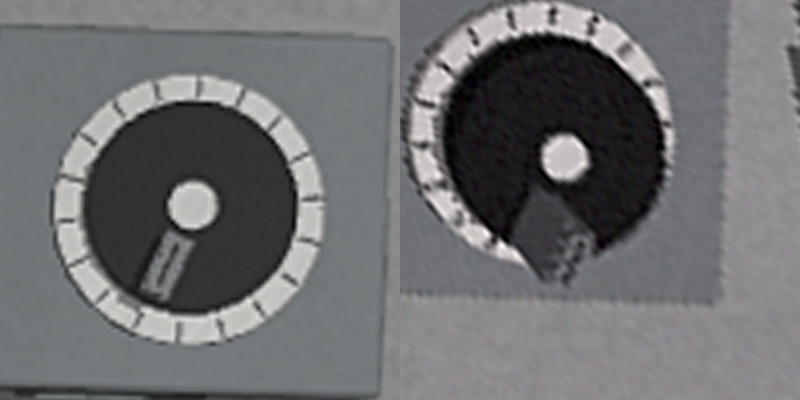

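The lug line in the top view now runs from (180,235) to (165,300), about 103° in the image. It was at about 25° at the start, so it turned about 78°, which is four clicks. The surroundings haven't moved and the hand is clear.

```bash
python3 -c "
from plant import *
r.sign_off(); print(telemetry.current_t())"
```

```text
the job is handed in; nothing more can be done
the job is handed in; nothing more can be done
```

The dial is four clicks further clockwise, and I handed the job in at about 31 s of robot time. I pushed only the lug's counterclockwise face with the closed fingertips. I stopped when the fourth click snapped, then backed off and moved the hand clear.

**Last checks**
- **Clicks:** the force rose to 4–5 N and dropped four times, about 20° apart (near 6°, 26°, 47° and 67° of finger travel), so four snaps.
- **Lug angle:** the final top view shows the lug turned about 78° by eye, against 80° for four clicks. That does not measure the rest position to 0.02 rad.
- **Other objects:** the bin, pen cup, driver and fitting are where they were, within the networks' error. The wrist force was near zero before hand-in.

**What disagreed**
- **Fingertip position:** the fingertips sit at the TCP height, not 25 mm ahead of it as stated. The first sweep therefore passed over the lug without touching it. I saw this in the picture, confirmed it with a touch of about 5 N on the dial's flat top, and corrected for it.
- **Networks:** the "controller" mark landed on the parts bin, so I ignored it. The lug marks in the scene view read about 7–11° further clockwise than the tick and force evidence.

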